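# Fit the large-well heating block to the thermoshaker

## Task

Fit the heating block with the eight large wells to the thermoshaker: carry it by its handle over the copper contact plate, square with the machine (either way round), and work it about until the hole in its underside drops over the locating pin hidden beneath. Then press it fully down against the sprung plate and finish holding it down, handle still gripped, ready for a colleague to drive its retaining screws. Leave the small-well block, the tube rack and the beaker where they stand.

Things in the scene. Friction and masses are not known exactly. Their poses are not given: they have to be found in the camera images.
- block_grip (a point): Centre of the black handle bar of the aluminium heating block with EIGHT LARGE wells (17 mm wide, four along each long side), the block to fit; 81 mm above its underside. The bar is 70 mm long (x), 14 thick (y), 20 high, on one 10 mm stem in its middle, 26 mm clear above the block's top. The block stands upright on the bench, left or right of the machine. z up.
- block_hole (a point): Centre of the mouth of the blind hole in the middle of that block's underside, straight below the handle's centre: 14 mm wide, 18 mm deep, hidden from view. The block is 95 mm (x) by 75 (y) by 45 high, 0.44 to 0.66 kg. x along the bar and the long side, z up.
- other_block_grip (a point): Centre of the handle bar of a second block of the same make and size, but with TWENTY SMALL wells (11 mm wide); leave it alone. It stands on the other side of the machine.
- shaker: Thermoshaker, a fixed white bench machine 220 mm deep (x) by 190 wide (y), housing top at 85 mm, sloping dark control panel at its front (-x). Origin under its middle on the bench, x towards its back, z up. The block goes with its long side along the machine's x, either way round.
- pin_nose (a point): Top of the fixed steel locating pin, 122 mm above the bench, 30 mm behind the machine's middle, at the centre of the contact plate. The pin is 12 mm thick, its top 4 mm tapering to 7 mm; it stands up through a hole in the plate, 12 mm above the raised plate and 16 mm above the pressed one.
- contact_plate (a joint): Sprung copper plate on top of the machine, 100 mm (machine's x) by 80: 0 raised (top face 110 mm above the bench), 0.004 pressed down on its stop (106 mm). It carries the block's weight unmoved, gives from about 9 N and meets the stop at about 15 N, block's weight included: the hand adds up to 11 N, and 15 to 20 N is a firm push. It springs up when the push ends.
- beaker_mid (a point): Middle of an empty glass beaker, 70 mm wide and 95 mm high, standing on the bench to the right rear; leave it alone.
- rack_mid (a point): Middle of an orange tube rack, 72 mm by 126 mm, 47 mm high with its capped tubes, to the left rear; leave it alone.
Not all that is in view belongs to the job. Leave any pink or yellow look-alike of the part that bears block_grip alone.

How it is judged:
On the way, in this order (a step that is already met when the one before it is completed fails the run):
1. the large-well block is lifted clear of the bench in the gripper (height (world z) of block_hole above 0.04 m and contact force between the fingers and block above 1 N), for 0.2 s.
2. the block, still in the gripper, has dropped over the locating pin (z of block_hole in the frame of pin_nose below -0.009 m and horizontal distance between block_hole and pin_nose below 0.003 m and contact force between the fingers and block above 1 N), for 0.1 s.
At the end, for the whole second after the job is handed in: Block on the pin (within 3 mm of its axis, level and square with the machine within 0.05 and 0.1 rad, either way round), contact plate pressed at least 3.3 of 4 mm, the handle still held; the small-well block, beaker and rack within 20 mm of where they stood (value of joint contact_plate above 0.0033 m and z of block_hole in the frame of pin_nose below -0.0135 m and horizontal distance between block_hole and pin_nose below 0.003 m and angle between block_hole's own z axis and vertical below 0.05 rad and angle between the x axis of block_hole and the x axis of shaker, either way round below 0.1 rad and contact force between the fingers and block above 2 N and linear speed of block below 0.02 m/s and distance of each of other_block_grip, beaker_mid, rack_mid from where it was at the start of the episode below 0.02 m); the arm keeps its last pose, push and grip.
It fails at once if the small-well block, the beaker or the rack is pushed away or lifted (distance of any of other_block_grip, beaker_mid, rack_mid from where it was at the start of the episode above 0.03 m).
It fails at once if the large-well block is tipped over or dropped on its side (angle between block_hole's own z axis and vertical above 0.6 rad).
It also fails if it takes over 64 s, if anything falls off the work surface, if the arm or the gripper's body presses on something with over 40 N, if the wrist force passes 120 N, or if a joint passes its speed limit or range.

## Robot

A 7-joint arm with a two-finger parallel gripper is mounted at the origin on the work surface. World frame = base frame: x ahead of the robot, y to its left, z up, the work surface at z = 0. Lengths are in m, angles in rad, forces in N, time in s.
With the tool pointing down it reaches from about 0.425 to 0.925 m from the base axis. Payload 6.8 kg.
Tool frame: the origin (TCP) lies on the front face of the gripper's body, between the roots of the fingers; the fingertips stand 73 mm ahead of it and the grasp point (between the pads) lies 54 mm ahead of it (env.nose_length is the distance from the TCP to the fingertips, in m); z points along the fingers, y is the line along which they close (so a half turn about z gives the same grasp; the last joint's range is limited). The gripper opens to 85 mm and grips with 20 to 120 N. Pads are 22 mm wide; open, the fingers measure 114 mm over their backs; the gripper's body (76 mm by 85 mm) begins 54 mm behind the grasp point. The pads swing forward as they close: fully open they stand 13 mm farther back than shut.
Start: joints at [-1.213, 0.477, 0.022, 1.555, -0.011, 1.109, -0.083], TCP at [0.303, 0.603, 0.304] pointing down, gripper open.
Joint ranges: [-2.96, 2.96], [-0.34, 2.1], [-1.41, 1.46], [0.24, 2.44], [-1.37, 4.51], [0.17, 1.92], [-2.96, 2.96]. Speed limits (rad/s): [2.39, 2.39, 3.14, 3.14, 3.14, 3.14, 3.14].

## Interface

Orientations are given as a unit quaternion [w, x, y, z].
In Python, from cell import env, kin, camera, calibration, job gives the robot as it stands. The module is installed in compiled form; this text tells all that it offers. Calls block until the motion is done:
- env.reach(position, orientation): joint-space move of the TCP to a pose.
- env.movel(position, velocity=0.15, rot=None, stop_force=None): straight line of the TCP; rot=None keeps the orientation; velocity is the mean speed in m/s. With stop_force (N) it stops when the force on the tool has changed by that much, and returns True; else False.
- env.goto_joints(angles): joint-space move.
- env.grip(opening, f_grip=None): finger opening in m; f_grip is the grip in N (None keeps the last); returns when the fingers have stopped.
- env.dwell(seconds).
- kin.inverse_kinematics(position, orientation): joint angles nearest the present ones, or None.
- env.get_state(): the state.
- camera(name): name is "side" or "top"; returns (picture, depth): 420x560x3 uint8, blue, green, red; 420x560 float32, m along the optical axis (not along the pixel's ray), 0 where there is no reading.
- calibration(name): a dict with "fx", "fy", "cx", "cy" (pixels), "rvec" (rotation vector, rad) and "tvec" (3), from world to camera coordinates, as OpenCV has them. Camera axes: x right, y down, z forward; pixel columns grow to the right and rows downward; lengths in m; the calibration is good to about 2 mm. A picture is of the moment at which its call begins. calibration takes no time and is no camera call.
A pose or a line that the arm cannot do raises env.PlanningError and nothing moves.
- job.job_done(): hands the job in; it is judged then, once.
The state is a dict: "time": time; "qpos": joint angles; "joint_velocities": joint speeds; "joint_torque": joint torques, N m; "tcp_pos": TCP position; "orientation": TCP orientation; "force": force on the tool from outside, world axes, zero at the start; "torque": the same for the moment, N m; "opening": finger opening in m; "gripper_force": force on a finger pad.
Only numpy, scipy, OpenCV 4.12 (cv2) and the standard library are available. Lean on these libraries where they do the work, as an engineer would, in place of code of your own. Each camera call takes 0.05 s, during which the arm holds its last target. There are 200 camera calls.

## Working session

There is one attempt and no reset: what is moved stays moved. The work goes in short steps, each a Python script; the robot and the scene stay as the last script left them, time stands still between calls to the robot, and variables do not carry over. Pictures are saved under pics/ and viewed, at most 10 in all, crops included, and the job is handed in when it is done.

```bash
mkdir -p pics; cat > h.py <<'E'
import numpy as np, cv2
from cell import env, kin, camera, calibration, job
def cal(n):
    c=calibration(n); R=cv2.Rodrigues(np.array(c["rvec"],float))[0]; t=np.array(c["tvec"],float).ravel()
    return c,R,t
def cloud(n,d):
    c,R,t=cal(n); v,u=np.mgrid[0:d.shape[0],0:d.shape[1]]
    P=np.stack([(u-c["cx"])/c["fx"]*d,(v-c["cy"])/c["fy"]*d,d],-1)
    return (P-t)@R
def ray(n,u,v):
    c,R,t=cal(n); r=R.T@np.array([(u-c["cx"])/c["fx"],(v-c["cy"])/c["fy"],1.]); return -R.T@t,r/np.linalg.norm(r)
def onplane(n,u,v,z):
    o,r=ray(n,u,v); return o+r*(z-o[2])/r[2]
def tri(pix):
    A=np.zeros((3,3));b=np.zeros(3)
    for n,u,v in pix:
        o,r=ray(n,u,v);M=np.eye(3)-np.outer(r,r);A+=M;b+=M@o
    return np.linalg.solve(A,b)
E
python3 - <<'E'
from h import *
for n in ("side","top"):
    p,d=camera(n); cv2.imwrite(f"pics/{n}0.png",p); np.save(f"{n}0.npy",d)
    c,R,t=cal(n); print(n,c["fx"],-R.T@t,R[2], (d>0).mean())
s=env.get_state(); print(s["time"],s["tcp_pos"],s["orientation"],s["opening"])
E
```

```text
side 471.1586559001446 [-0.11155819 -1.00216482  0.70656361] [ 0.47753065  0.74075811 -0.47248482] 0.9958801020408163
top 394.32757731002545 [ 0.29619598 -0.07547155  1.24564554] [ 0.19161662  0.00317694 -0.98146471] 0.9959056122448979
0.1 [0.30297025 0.60271269 0.3030251 ] [-1.41993856e-04  2.30777150e-01  9.73006267e-01 -8.30878558e-04] 0.08516582033600593
```

View pics/top0.png

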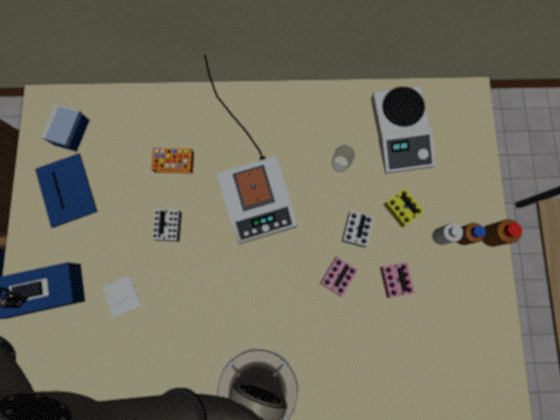

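View pics/side0.png

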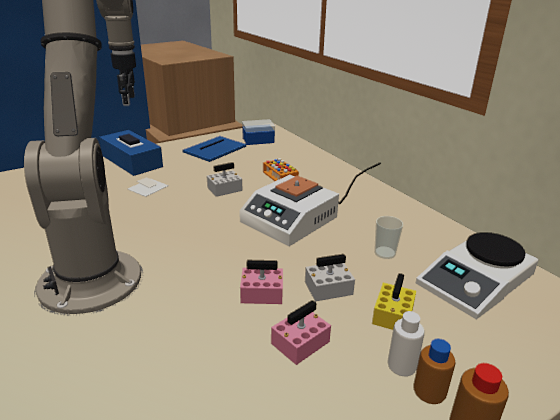

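The top view shows the robot base at (258,390) and the shaker at (257,200) with its copper plate at (254,187). The rack is at (172,160) and the beaker at (343,158). Possible targets are grey blocks at (167,225) and (358,229), and look-alikes in yellow (404,208) and pink (340,276), (397,280). The side view shows the grey blocks at (224,181) and (329,277). I'll check the grey ones in a crop.

```bash
python3 - <<'E'
from h import *
t=cv2.imread("pics/top0.png"); s=cv2.imread("pics/side0.png")
r=lambda i,x,y,w,h,k:cv2.resize(i[y:y+h,x:x+w],None,fx=k,fy=k,interpolation=cv2.INTER_CUBIC)
a=np.hstack([r(t,138,195,60,60,5),r(t,328,199,60,60,5)])
b=np.hstack([r(s,195,150,60,60,5),r(s,300,245,60,60,5)])
cv2.imwrite("pics/c1.png",np.vstack([a,b]))
cv2.imwrite("pics/c2.png",np.hstack([r(t,212,150,90,100,4.4),r(s,230,160,120,100,3.2)[:, :] if 0 else cv2.resize(r(s,235,160,110,100,4.4),(400,440))]))
E
```

```text
(no output)
```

View pics/c1.png

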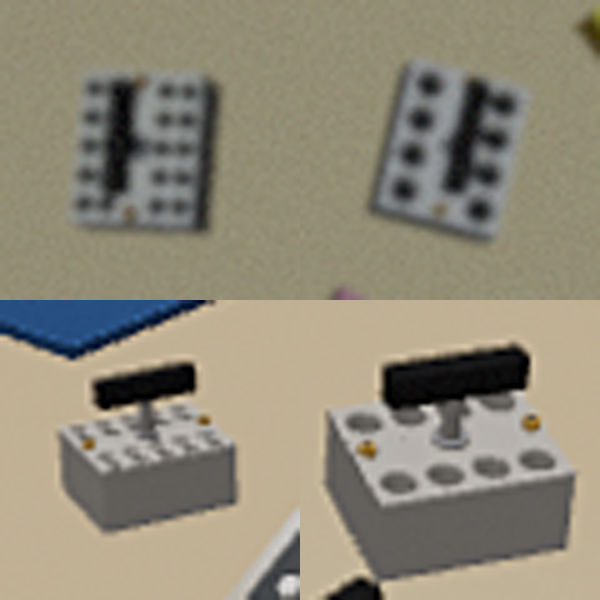

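View pics/c2.png

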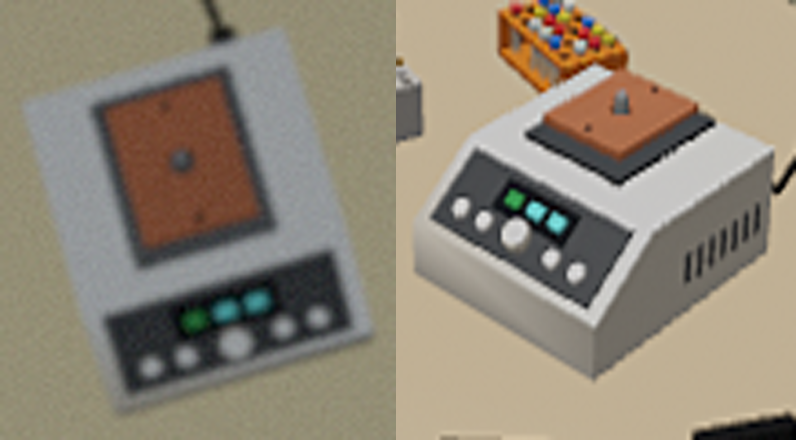

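The crops confirm the choice. The right grey block, top (358,229), has eight large wells and the left one has twenty small wells. The pin shows at top (253.1,186.4) and side (296.9,180.9). Next I'll measure both from pixels and depth.

```bash
python3 - <<'E'
from h import *
print("bar tri",tri([("top",361.4,226.4),("side",331.2,260)]))
print("pin tri",tri([("top",253.1,186.4),("side",296.9,180.9)]))
def rect(P,m,lab):
    q=P[m]; r=cv2.minAreaRect((q[:,:2]*1000).astype(np.float32)); b=cv2.boxPoints(r)
    e=[b[1]-b[0],b[2]-b[1]]; L=max(e,key=np.linalg.norm); a=np.degrees(np.arctan2(L[1],L[0]))%180
    print(lab,m.sum(),"c",np.round(r[0],1),"size",np.round(r[1],1),"ang",round(a,1),"z",np.round(np.percentile(q[:,2],[5,50,95]),4),"mean",q.mean(0).round(4))
for n,bx,px in (("top",(328,199),(212,150)),("side",(300,245),(235,160))):
    p=cv2.imread(f"pics/{n}0.png").astype(int); P=cloud(n,np.load(f"{n}0.npy"))
    w=np.zeros(p.shape[:2],bool); w[bx[1]:bx[1]+60,bx[0]:bx[0]+60]=1
    rect(P,w&(P[...,2]>.07)&(P[...,2]<.11),n+" bar")
    rect(P,w&(P[...,2]>.084)&(P[...,2]<.11),n+" bartop")
    rect(P,w&(P[...,2]>.025)&(P[...,2]<.055),n+" block")
    w[:]=0; w[px[1]:px[1]+100,px[0]:px[0]+110]=1
    cop=(p[...,2]-p[...,0]>40)
    rect(P,w&cop&(P[...,2]>.1)&(P[...,2]<.12),n+" plate")
    rect(P,w&(P[...,2]>.116)&(P[...,2]<.13),n+" pin")
    rect(P,w&(P[...,2]>.075)&(P[...,2]<.093),n+" housing")
    rect(P,w&(P[...,2]>.03)&(P[...,2]<.13),n+" all")
E
```

```text
bar tri [ 0.47491112 -0.31695875  0.08125121]
pin tri [0.59331318 0.00277445 0.12161506]
top bar 129 c [ 477.6 -313.9] size [14.5 70. ] ang 163.9 z [0.0812 0.0907 0.0941] mean [ 0.4764 -0.3128  0.0898]
top bartop 115 c [ 477.6 -313.9] size [14.5 70. ] ang 163.9 z [0.0873 0.0911 0.0942] mean [ 0.4772 -0.3135  0.091 ]
top block 618 c [ 479.8 -315.3] size [ 95.7 239.1] ang 148.6 z [0.0262 0.0444 0.0492] mean [ 0.4747 -0.3125  0.0419]
top plate 833 c [596.6   4.7] size [99.4 78.8] ang 15.8 z [0.1074 0.1108 0.1146] mean [0.5959 0.0045 0.1109]
top pin 25 c [603.7   4.8] size [74.5 60.7] ang 7.4 z [0.1163 0.118  0.1244] mean [0.6015 0.0051 0.1191]
top housing 2262 c [5.804e+02 5.000e-01] size [198.2 190.3] ang 16.0 z [0.0779 0.0853 0.0893] mean [0.5807 0.0011 0.0848]
top all 4625 c [590.8   3.6] size [267.2 190.4] ang 16.0 z [0.0512 0.0857 0.1123] mean [ 0.564  -0.0041  0.0855]
side bar 323 c [ 406.8 -356.8] size [204.  58.] ang 31.5 z [0.0746 0.0884 0.0927] mean [ 0.4535 -0.3322  0.086 ]
side bartop 211 c [ 406.7 -356.8] size [204.   57.6] ang 31.6 z [0.0849 0.0907 0.093 ] mean [ 0.4456 -0.3383  0.0899]
side block 1061 c [ 472.8 -316.9] size [81.6 97.3] ang 163.6 z [0.0281 0.044  0.0481] mean [ 0.4652 -0.3256  0.0414]
side plate 467 c [593.6   2. ] size [106.   83.7] ang 16.8 z [0.1065 0.1105 0.1127] mean [ 0.5893 -0.0019  0.1103]
side pin 12 c [593.6   3.2] size [ 8.8 11.4] ang 179.2 z [0.1165 0.12   0.1227] mean [0.5923 0.003  0.1199]
side housing 1506 c [ 575.4 -111. ] size [460.7 229.8] ang 83.8 z [0.0765 0.0851 0.0902] mean [ 0.5574 -0.05    0.0843]
side all 4521 c [566.9   5.8] size [693.9 281.6] ang 80.9 z [0.0361 0.0753 0.1107] mean [ 0.5554 -0.0173  0.0722]
```

```bash
cat >> h.py <<'E'
def quat(a):  # tool down, closing axis at world angle a (deg)
    n=np.radians((a+90)/2); return [0,np.cos(n),np.sin(n),0]
B=np.array([.4755,-.3155]); PIN=np.array([.595,.0035]); QB=quat(73.8); QM=quat(106.)
def st():
    s=env.get_state(); print("t %.1f"%s["time"],"tcp",np.round(s["tcp_pos"],4),"F",np.round(s["force"],1),"T",np.round(s["torque"],2),"op %.4f gf %.0f"%(s["opening"],s["gripper_force"]),flush=True); return s
E
python3 - <<'E'
from h import *
print(kin.inverse_kinematics([*B,.25],QB)); print(kin.inverse_kinematics([*PIN,.25],QM)); print(kin.inverse_kinematics([*B,.135],QB))
env.reach([*B,.26],QB); st()
env.movel([*B,.138],velocity=.1,stop_force=12); st()
p,d=camera("side"); cv2.imwrite("pics/s1.png",cv2.resize(p[190:310,270:390],None,fx=5,fy=5,interpolation=cv2.INTER_CUBIC))
E
```

```text
[-0.22924121  0.53059744  0.9657006   1.90751878 -0.5247521   0.98043254
  2.26544816]
[-0.27656106  0.40607191  0.21461887  1.81799528 -0.10525331  0.92854438
  1.83432026]
[ 0.05859678  0.58826989  0.55524757  1.96811811 -0.46394209  0.7125042
  2.18503004]
t 3.4 tcp [ 0.4761 -0.3149  0.2599] F [-0.2  0.2 -0.5] T [-0.01 -0.03 -0.03] op 0.0853 gf 0
t 4.7 tcp [ 0.4758 -0.3158  0.1386] F [-0.6 -0.5  0.3] T [ 0.02  0.02 -0.02] op 0.0855 gf 0
```

View pics/s1.png

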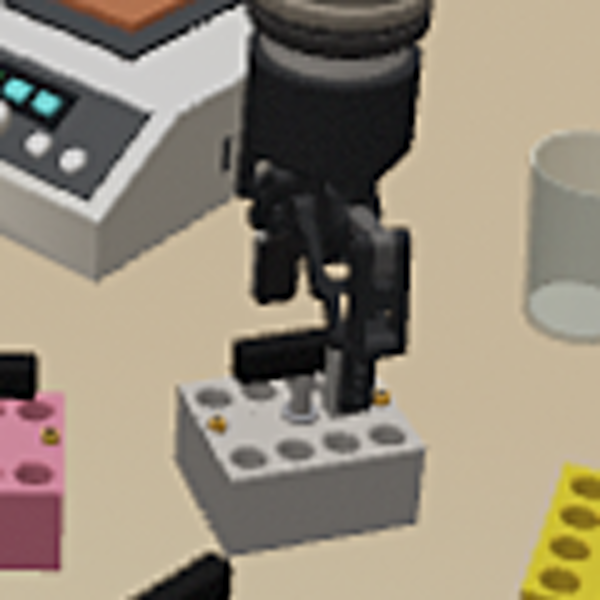

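The near finger sits at (350,380) and the stem at (302,400) in the crop. I'll project the expected points to see whether the hand is centred.

```bash
python3 - <<'E'
from h import *
c=calibration("side"); K=np.array([[c["fx"],0,c["cx"]],[0,c["fy"],c["cy"]],[0,0,1]])
pr=lambda X:(cv2.projectPoints(np.array([X],float),np.array(c["rvec"],float),np.array(c["tvec"],float),K,None)[0].ravel()-[270,190])*5
T=np.array(env.get_state()["tcp_pos"]); y=np.array([np.cos(np.radians(73.8)),np.sin(np.radians(73.8)),0])
for k in (.043,.057): print("near tip",k,pr(T-k*y-[0,0,.065]))
print("stem base at hand axis",pr([T[0],T[1],.048]),"TCP",pr(T), "bar mid", pr([T[0],T[1],.081]))
p,d=camera("side"); P=cloud("side",d); m=np.zeros(d.shape,bool); m[190:310,270:390]=1
m&=(P[...,2]>.040)&(P[...,2]<.049)&(np.linalg.norm(P[...,:2]-B,axis=-1)<.08)&(p.min(-1)>60)
q=P[m][:,:2].astype(np.float32)*1000; print(cv2.minAreaRect(q))
E
```

```text
near tip 0.043 [341.13333312 415.99982677]
near tip 0.057 [353.20500821 434.56213893]
stem base at hand axis [301.79801829 406.57532363] TCP [315.98741269 242.5503279 ] bar mid [306.83541385 348.34459422]
((472.66949462890625, -317.22528076171875), (81.28233337402344, 97.13892364501953), 73.67626953125)
```

The hand is centred: the stem base is predicted at (301.8,406.6) and seen at about (302,408). Gripping and lifting.

```bash
python3 - <<'E'
from h import *
env.movel([*B,.135],velocity=.05,stop_force=12)
env.grip(0.0,f_grip=100); s=st()
t=np.array(s["tcp_pos"]); env.movel([t[0],t[1],.30],velocity=.12); env.dwell(.3); st()
# turn and carry above pin
q=kin.inverse_kinematics([*PIN,.30],QM); print(np.round(q,2))
env.reach([*PIN,.30],QM); env.dwell(.3); st()
for n in ("side","top"):
    p,d=camera(n); cv2.imwrite(f"pics/{n}2.png",p); np.save(f"{n}2.npy",d)
p=cv2.imread("pics/side2.png"); cv2.imwrite("pics/s2.png",cv2.resize(p[80:220,230:370],None,fx=4.2,fy=4.2,interpolation=cv2.INTER_CUBIC))
E
```

```text
t 5.7 tcp [ 0.4754 -0.3158  0.1352] F [-1.  -0.1  0.1] T [-0.12  0.08 -0.01] op 0.0124 gf 98
t 7.6 tcp [ 0.4754 -0.3158  0.2998] F [ 0.4 -0.3 -5.1] T [-0.07 -0.02  0.01] op 0.0124 gf 97
[-0.79  0.49  0.94  1.8  -0.45  1.08  2.16]
t 9.2 tcp [0.5949 0.0025 0.3001] F [ 0.6 -0.  -4.9] T [-0.04 -0.02  0.01] op 0.0127 gf 97
```

View pics/s2.png

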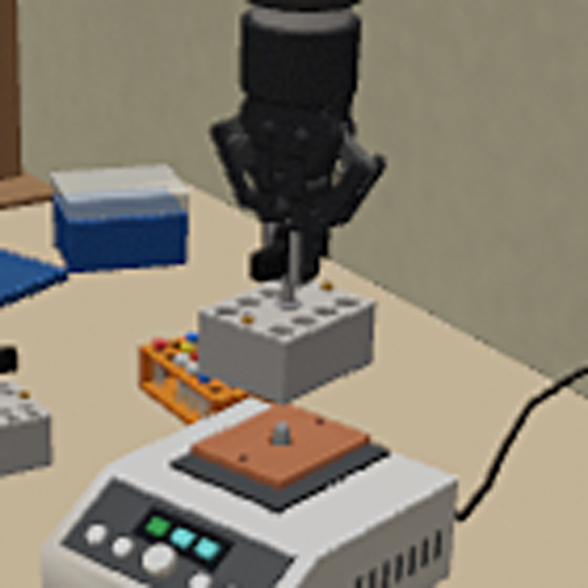

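The side picture shows the block held level above the plate. The stem base is at crop (289,300) and the pin tip at (281,426). I'll compare the block's place with the pin's in each camera, since the calibration error is common to both.

```bash
python3 - <<'E'
from h import *
T=np.array(env.get_state()["tcp_pos"])
s=onplane("side",230+289/4.2,80+300/4.2,.212); p=onplane("side",230+281/4.2,80+424/4.2,.121)
print("side stem-tcp",(s-T)[:2].round(4),"pin",p.round(4),"move by",(p-s)[:2].round(4))
for n in("side","top"):
    im=cv2.imread(f"pics/{n}2.png"); P=cloud(n,np.load(f"{n}2.npy"))
    m=(P[...,2]>.202)&(P[...,2]<.218)&(np.linalg.norm(P[...,:2]-T[:2],axis=-1)<.08)&(im.min(-1)>70)
    q=P[m]; print(n,m.sum(),np.median(q[:,2]),cv2.minAreaRect(q[:,:2].astype(np.float32)*1000), cv2.boxPoints(cv2.minAreaRect(q[:,:2].astype(np.float32)*1000)).round(1).tolist())
    w=(P[...,2]>.104)&(P[...,2]<.116)&(np.linalg.norm(P[...,:2]-T[:2],axis=-1)<.08)&(im[...,2].astype(int)-im[...,0]>40)
    print(" plate",w.sum(),cv2.minAreaRect(P[w][:,:2].astype(np.float32)*1000) if w.sum()>9 else "")
im=cv2.imread("pics/top2.png"); cv2.imwrite("pics/t2.png",cv2.resize(im[130:240,200:310],None,fx=5,fy=5,interpolation=cv2.INTER_CUBIC))
E
```

```text
side stem-tcp [0.0012 0.0001] pin [0.5941 0.0035 0.121 ] move by [-0.0021  0.0004]
side 431 0.2096024890522376 ((590.92578125, 0.782318115234375), (99.60602569580078, 80.35639190673828), 16.062788009643555) [[532.0, 25.600000381469727], [554.2000122070312, -51.599998474121094], [649.9000244140625, -24.0], [627.7000122070312, 53.20000076293945]]
 plate 453 ((591.5996704101562, 2.3125686645507812), (105.98421478271484, 81.7800064086914), 15.996758460998535)
top 355 0.21034981149739673 ((577.316650390625, -2.1311683654785156), (55.6610107421875, 74.90657043457031), 16.423124313354492) [[540.0, 25.899999618530273], [561.2000122070312, -45.900001525878906], [614.5999755859375, -30.200000762939453], [593.4000244140625, 41.70000076293945]]
 plate 130 ((555.9043579101562, -6.384239196777344), (15.100483894348145, 78.26673126220703), 15.55569076538086)
```

View pics/t2.png

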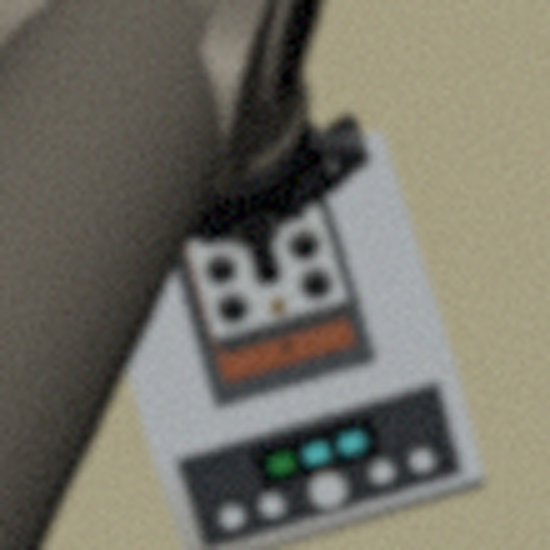

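The estimated remaining offset of the block from the pin is about (-0.3, +1) mm. Descending with force stop.

```bash
python3 - <<'E'
from h import *
g=np.array([.595,.0038])
env.movel([*g,.262],velocity=.08,stop_force=8); s=st()
h=env.movel([*g,.243],velocity=.012,stop_force=5); print(h); st()
E
```

```text
t 9.9 tcp [0.5951 0.0036 0.2618] F [ 0.   0.3 -3.9] T [-0.05  0.   -0.02] op 0.0127 gf 97
True
t 11.2 tcp [0.595  0.0037 0.2449] F [-0.2  0.4  5.4] T [ 0.07 -0.03  0.01] op 0.0123 gf 99
```

Contact came at TCP 0.2449, so the underside is at 0.110 m, the raised plate's height and 12 mm below the pin top. The block is over the pin. Pressing down.

```bash
python3 - <<'E'
from h import *
env.dwell(.2); s=st(); g=s["tcp_pos"][:2]
print(env.movel([*g,.236],velocity=.008,stop_force=13)); env.dwell(.5); st()
p,d=camera("side"); cv2.imwrite("pics/side3.png",p); np.save("side3.npy",d)
cv2.imwrite("pics/s3.png",cv2.resize(p[100:240,230:370],None,fx=4.2,fy=4.2,interpolation=cv2.INTER_CUBIC))
E
```

```text
t 11.4 tcp [0.595  0.0038 0.2445] F [ 2.  -0.7  4.5] T [-0.01 -0.46  0.03] op 0.0125 gf 99
True
t 12.4 tcp [0.5952 0.0036 0.2416] F [-3.1  1.   9.1] T [ 0.18  0.63 -0.  ] op 0.0123 gf 100
```

View pics/s3.png

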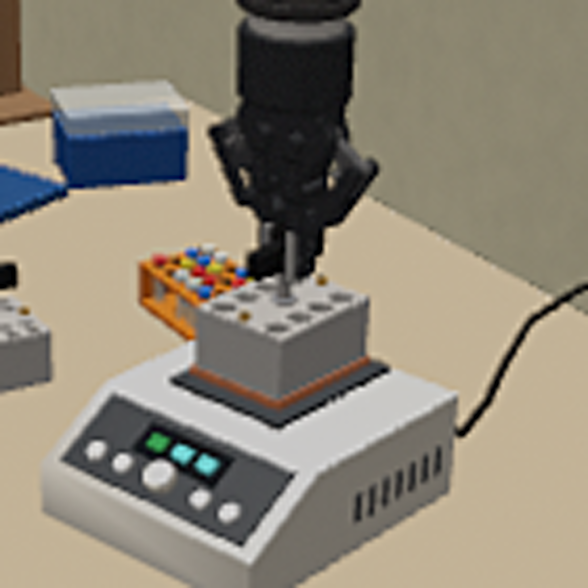

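The block sits flush and square on the plate, with the stem base at crop (286,297). The push is only 9 N, so I'll press harder until the stop is felt.

```bash
python3 - <<'E'
from h import *
z=env.get_state()["tcp_pos"]; g=[.595,.0037]; z=z[2]
for i in range(12):
    z-=.0006; env.movel([*g,z],velocity=.01); env.dwell(.3); s=st()
    if s["force"][2]>17: break
env.dwell(.8); st()
E
```

```text
t 13.0 tcp [0.5951 0.0036 0.2418] F [-1.9  0.5  9.3] T [ 0.16  0.43 -0.02] op 0.0123 gf 100
t 13.6 tcp [0.5951 0.0037 0.2412] F [-2.   1.1 10.3] T [0.19 0.56 0.03] op 0.0122 gf 100
t 14.1 tcp [0.5952 0.0036 0.2411] F [-4.3  1.8 14.1] T [ 0.21  0.84 -0.01] op 0.0126 gf 100
t 14.7 tcp [0.5952 0.0036 0.2411] F [-6.4  0.6 19.2] T [0.31 1.3  0.01] op 0.0128 gf 101
t 15.5 tcp [0.5953 0.0036 0.2411] F [-5.8  1.4 18.2] T [ 0.32  1.31 -0.04] op 0.0126 gf 101
```

The travel stopped at 0.2411 (3.8 mm below first contact) while force rose to 18 N, so the plate is on its stop. I'll ease the side load slightly, check level, squareness and height in the depth image, then hand in.

```bash
python3 - <<'E'
from h import *
s=env.get_state(); 
def chk():
    p,d=camera("side"); P=cloud("side",d)
    m=(P[...,2]>.14)&(P[...,2]<.162)&(np.linalg.norm(P[...,:2]-PIN,axis=-1)<.06)&(p.min(-1)>110)
    q=P[m]; A=np.c_[q[:,:2]-PIN,np.ones(len(q))]; k=np.linalg.lstsq(A,q[:,2],rcond=None)[0]
    r=cv2.minAreaRect(q[:,:2].astype(np.float32)*1000); print("tilt/z",k.round(4),m.sum(),[np.round(x,1) for x in r])
chk()
env.movel([.5945,.0037,.24-.0003-(.0010)],velocity=.01); env.dwell(.6); st(); chk()
E
```

```text
tilt/z [-0.0041 -0.0047  0.1513] 295 [array([591.6,   3.7]), array([99.6, 80.9]), np.float64(18.4)]
t 16.4 tcp [0.5952 0.0035 0.241 ] F [-5.8  1.1 21.8] T [0.34 1.27 0.08] op 0.0125 gf 101
tilt/z [-0.0026  0.0005  0.1513] 297 [array([593. ,   3.5]), array([100.7,  78.3]), np.float64(14.1)]
```

```bash
python3 - <<'E'
from h import *
env.dwell(.5); st(); print(job.job_done())
E
```

```text
t 16.9 tcp [0.5952 0.0035 0.241 ] F [-5.6  1.3 22.8] T [0.36 1.27 0.01] op 0.0123 gf 101
the job is handed in; nothing more can be done
None
```

I handed the job in after 16.9 s: the large-well block is over the pin, level and square, and held down at about 23 N with the plate on its stop and the handle still gripped. The hand-in call returned no verdict.

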